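Free a locked drive tray

ROBOT

A 6-joint arm with a two-finger parallel gripper is mounted at the origin on the work surface. World frame = base frame: x ahead of the robot, y to its left, z up, the work surface at z = 0. Lengths are in m, angles in rad, forces in N, time in s.
With the tool pointing down it reaches from about 0.3 to 0.775 m from the base axis. Payload 14.6 kg.
Tool frame: the origin (TCP) lies at the very end of the fingers, on their centre line; the grasp point (between the pads) lies 19 mm behind it; z points along the fingers, y is the line along which they close (so a half turn about z gives the same grasp; the last joint's range is limited). The gripper opens to 94 mm and grips with 3 to 60 N. Pads are 16 mm wide; open, the fingers measure 119 mm over their backs; the gripper's body (75 mm by 177 mm) begins 78 mm behind the grasp point.
Start: joints at [-1.25, 0.3, 1.521, -0, 1.321, -0.067], TCP at [0.208, -0.509, 0.205] pointing down, gripper open.
Joint ranges: [-3.03, 3.03], [-0.79, 2.21], [0.23, 2.52], [-1.04, 4.18], [0, 3.07], [-2.55, 2.55]. Speed limits (rad/s): [2.22, 2.22, 2.57, 3.14, 3.14, 3.14].

INTERFACE

Orientations are given as [roll, pitch, yaw] about the fixed x, y, z axes, in that order (R = Rz(yaw) Ry(pitch) Rx(roll)).
In Python, from station import ctrl, cams gives the robot as it stands. The module is installed in compiled form; this text tells all that it offers.
- The arm moves only by the tool arm_command, never from a script. Its argument "plan" is a list that holds one entry, the list of rows, each a list of 7 numbers: the shift along the tool's x, y, z in fractions of the full range, 1 being 1000 mm, then the turn, a rotation vector about the tool's x, y, z in a scale on which 1.0 is pi rad, then the closure, from -1 (fully open) to 1 (shut). A call has 1 to 12 rows; each row is the pose to reach, as a shift and turn from the pose commanded when the call began, along the tool's axes at that moment; what a row does not reach only later rows make up. A row lasts 1/10 s, in which the tool goes at most 50 mm and 8.59 degrees, less where a joint would pass 70% of its speed; a pose out of reach is approached as far as the arm can. Shift and turn numbers lie between -1 and 1, and a call with a number outside is refused. A call with a gripper value outside its range is refused whole. The fingers move at their own pace and stop on an object; "squeeze" is the grip in N (left out, the last holds). Time passes only in rows, so rows that repeat a pose let the fingers close. It gives the time, the measured TCP pose, the force, the opening and the grip force at its end, in the units of the state.
- ctrl.get_obs(): the state, without advancing time (a new reading comes with each control period).
- cams.camera(name): name is "scene" or "side" or "wrist"; returns (picture, depth): 420x560x3 uint8, blue, green, red; 420x560 float32, m along the optical axis (not along the pixel's ray), 0 where there is no reading.
- cams.camera_info(name): a dict with "fx", "fy", "cx", "cy" (pixels), "world_to_cam" (4x4, takes a point from world to camera coordinates). Camera axes: x right, y down, z forward; pixel columns grow to the right and rows downward; lengths in m; the calibration is good to about 2 mm. A picture is of the moment at which its call begins: read the wrist's pose just before it. camera_info takes no time and is no camera call; for the wrist camera it gives the pose at the moment of the call.
- ctrl.hand_in(): hands the job in; it is judged then, once.
The state is a dict: "time_s": time; "qpos": joint angles; "joint_vel": joint speeds; "tau": joint torques, N m; "ee_pos": TCP position; "eef_rot": TCP orientation; "force": force on the tool from outside, world axes, zero at the start; "moment": the same for the moment, N m; "grip_width": finger opening in m; "grip_force": force on a finger pad.
Only numpy, scipy, OpenCV 4.12 (cv2) and the standard library are available. Lean on these libraries where they do the work, as an engineer would, in place of code of your own. Each camera call takes 0.05 s, during which the arm holds its last target. There are 200 camera calls.

TASK

The drive tray in the steel drive cage is locked by the spring-loaded captive screw on the cage's front bridge. Gently pull the screw's knob up against its spring until you feel it come to its stop, where the thread picks up, then back it out half a turn counterclockwise so that it stays up by itself, never hauling on the stop, forcing it round or pulling the tray against its pin; then draw the tray out to its stop and let go. Leave the other things on the bench where they lie.

Things in the scene. Friction and masses are not known exactly. Their poses are not given: they have to be found in the camera images.
- drive_cage: Dark grey steel drive cage screwed to the bench, 165 mm deep (its own x) by 150 mm wide (y) by 77 mm high, open on top except for a bridge across its front and a thin tie at its rear. Origin: centre of its underside. Its own +x points from the front to the rear, so its front faces its own -x. The bridge's top is 77 mm above the bench. A drive in the lower bay stays where it is.
- lock_screw: The spring-loaded captive lock screw: a round knurled steel knob, 23 mm across, 20 mm high, with a coin slot across its top, upright above a fixed steel collar on the middle of the cage's front bridge, 58 mm in front of the cage's origin. Origin: on the screw's axis at the knob's middle height, 107 mm above the bench when the screw is down. Let go in its thread, it stays up by itself.
- collar_top (a point): top of the fixed collar under the knob, on the screw's axis, 95 mm above the bench; the collar is 22 mm across, 18 mm high, 2 mm under the knob of a screw that is down. The thread is inside: right-hand, coarse, 10 mm lead, 1.2 mm axial play; its first quarter radian is level. The stop of the pull, keyway, thread end and pin are light plastic-ringed parts that bear 7 N: in turning, only 0.055 N m.
- lock_lift (a joint): height of the lock screw over its down position, m. A spring pulls it down: 3 N at 0 (its weight included), plus 0.1 N per mm. The thread picks up after 4 to 14 mm of pull, different from unit to unit, and 1.2 mm above that the pull ends on a firm stop in the collar, which is how it is felt. Half a turn in the thread brings it to about 0.0085 to 0.0185.
- lock_turn (a joint): turn of the lock screw, rad, growing counterclockwise seen from above. Below the height at which the thread picks up it is keyed and turns no more than 0.15 rad from 0 either way; in the thread, 3.14 is half a turn and 4.0 the thread's end.
- tray (a joint): how far the drive tray is drawn out of the cage's front (along the cage's own -x), m: 0 home, 0.070 at its stop. It slides with about 3 N of friction once the screw's pin, which stands 6.5 mm deep in it when the screw is down, is clear; with the pin in it moves only 1.5 mm.
- tray_grip (a point): grip point of the tray's pull, an upright black fin in the middle of the tray's front, 10 mm thick (cage y), 55 mm long (x), its top 82 mm and its underside 46 mm above the bench, its outer end 141 mm in front of the cage's origin. The point lies inside it, 72 mm above the bench, 120 mm in front of the cage's origin with the tray home; it moves with the tray.
- test_board: computer board with a cooler on a black test stand, 190 x 190 mm, about 80 mm high, fixed; only in the way. Origin: centre of its underside.
- bare_drive: bare 3.5 inch hard drive lying flat, 147 x 102 x 26 mm; loose, only in the way, to be left alone. Origin: centre of its underside.
- case_fan: square black fan lying flat, 80 x 80 x 25 mm; loose, only in the way, to be left alone. Origin: centre of its underside.
- driver: screwdriver with a black handle, 190 long, 26 across,; loose, only in the way, to be left alone. Origin: centre of its underside.
- ram_stick: green memory module lying flat, 133 x 30 x 5 mm; loose, only in the way, to be left alone. Origin: centre of its underside.
- flat_ssd: flat metal solid-state drive, 100 x 70 x 7 mm; loose, only in the way, to be left alone. Origin: centre of its underside.
- screw_dish: small steel dish, 70 mm across, 22 mm high; loose, only in the way, to be left alone. Origin: centre of its underside.
- paste: grey paste syringe, about 135 mm long, 16 mm across; loose, only in the way, to be left alone. Origin: centre of its underside.

How it is judged:
On the way, in this order (a step that is already met when the one before it is completed fails the run):
1. the lock screw is threaded up at least 2.8 rad and stays up by itself, let go (value of joint lock_turn above 2.8 rad and value of joint lock_lift above 0.007 m and contact force between the fingers and lock_screw below 0.3 N), for 0.2 s.
2. the tray is drawn out at least 60 mm, the lock screw still up (value of joint lock_turn above 2.8 rad and value of joint lock_lift above 0.007 m and value of joint tray above 0.06 m), for 0.2 s.
At the end, for the whole second after the job is handed in: the lock screw has been turned at least 2.8 rad counterclockwise and still stands at least 7 mm up by itself, and the tray is at rest, drawn out at least 60 mm of its 70 mm (all of step 2 and velocity of joint tray below 0.01 m/s); the robot touches nothing.
It fails at once if the lock screw is strained: over 7 N on its stop, keyway, thread end or pin (its spring load on the thread is not counted) (contact force between lock_screw and drive_cage above 7 N).
It fails at once if a loose thing on the bench is moved more than 20 mm (distance of any of bare_drive, case_fan, driver, ram_stick, flat_ssd, screw_dish, paste from where it was at the start of the episode above 0.02 m).
It also fails if it takes over 64 s, if anything falls off the work surface, if the arm or the gripper's body presses on something with over 40 N, if the wrist force passes 120 N, or if a joint passes its speed limit or range.

## Working session

There is one attempt and no reset: what is moved stays moved. The work goes in short steps, Python scripts to look and compute and a tool call to move; the robot and the scene stay as the last step left them, time stands still between calls to the robot, and variables do not carry over. Pictures are saved under pics/ and viewed, at most 10 in all, crops included, and the job is handed in when it is done.

Besides the shell and the picture viewer there is one more tool, called after "Call:" in YAML: its name, and indented under it one key for each argument. arm_command: Moves the arm, as the interface text tells. Its arguments: {"type":"object","properties":{"plan":{"type":"array"},"squeeze":{"type":"number"}},"required":["plan"]}

```bash
mkdir -p pics
cat > h.py <<'E'
from station import ctrl,cams
import numpy as np,cv2
from scipy.spatial.transform import Rotation as R
def shot(n,f):
    p,d=cams.camera(n);i=cams.camera_info(n)
    cv2.imwrite('pics/'+f+'.png',p);np.savez('pics/'+f,d=d,p=p,W=i['world_to_cam'],k=[i['fx'],i['fy'],i['cx'],i['cy']])
def world(f):
    z=np.load('pics/'+f+'.npz');d=z['d'];fx,fy,cx,cy=z['k'];v,u=np.mgrid[:d.shape[0],:d.shape[1]]
    P=np.stack([(u-cx)/fx*d,(v-cy)/fy*d,d],-1);W=z['W']
    return (P-W[:3,3])@W[:3,:3],d
E
python3 - <<'E'
from h import *
o=ctrl.get_obs();print(o)
shot('scene','scene');shot('side','side')
E
```

```text
{'time_s': 0.0, 'qpos': array([-1.24958134e+00,  3.00442082e-01,  1.52157752e+00,  1.76784260e-05,
        1.32069103e+00, -6.65805897e-02]), 'joint_vel': array([ 0.00078358,  0.00082089,  0.00012426,  0.00016123,  0.00095551,
       -0.00110488]), 'tau': array([ 4.41848943e-04, -5.31808448e+01, -3.52735376e+01,  7.08719459e-02,
        2.44613987e-02, -8.55178951e-05]), 'ee_pos': array([ 0.20791141, -0.50890922,  0.20490375]), 'eef_rot': array([-3.14047829e+00, -9.14660576e-05,  3.87791143e-01]), 'force': array([ 0.47264256, -0.45686983,  0.63293076]), 'moment': array([ 0.01965823,  0.01467197, -0.0318256 ]), 'grip_force': 0.0, 'grip_width': 0.09400469395874156}
```

View pics/scene.png

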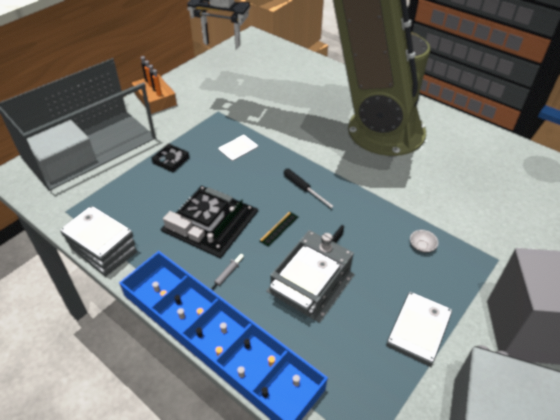

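View pics/side.png

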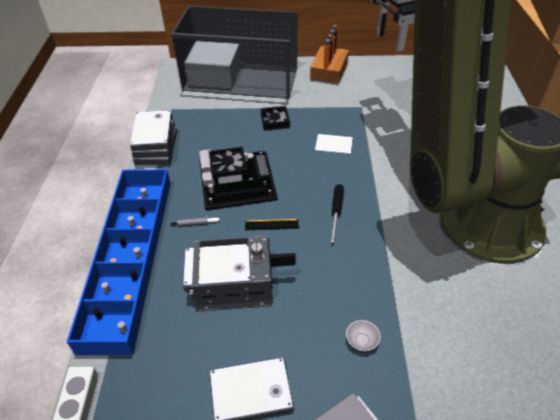

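The scene view shows the knob at about (326,238) and the fin at (338,233). In the side view the knob is at (258,247) and the fin at (284,259), with the cage front facing the robot.

Run:
```python
from h import *
for f,pts in(('scene',[(326,236),(327,240),(338,233),(341,230)]),('side',[(257,243),(258,247),(279,259),(290,258),(272,240),(272,300),(190,250)])):
    P,d=world(f)
    for u,v in pts: print(f,u,v,P[v,u].round(4))
    # knob top cloud
    if f=='side': X0=P[247,258]
    m=(P[...,2]>.108)&(P[...,2]<.125)&(np.linalg.norm(P[...,:2]-P[247 if f=='side' else 238,258 if f=='side' else 326][:2],axis=-1)<.03)
    print('knob',m.sum(),P[m].mean(0) if m.any() else 0)
z=cv2.imread('pics/side.png')[215:315,170:310];a=cv2.resize(z,None,fx=5,fy=5,interpolation=cv2.INTER_CUBIC);
z=cv2.imread('pics/scene.png')[215:315,260:360];b=cv2.resize(z,None,fx=5,fy=5,interpolation=cv2.INTER_CUBIC)
cv2.imwrite('pics/c.png',cv2.resize(np.hstack([a,b]),None,fx=.66,fy=.66))
```

```text
scene 326 236 [0.5696 0.1616 0.1186]
scene 327 240 [0.5782 0.1706 0.119 ]
scene 338 233 [0.5157 0.162  0.081 ]
scene 341 230 [0.5005 0.1607 0.0776]
knob 84 [0.5715431  0.16385107 0.11601875]
side 257 243 [0.5682 0.1544 0.1158]
side 258 247 [0.5658 0.1638 0.1139]
side 279 259 [0.5221 0.1659 0.0747]
side 290 258 [0.4983 0.1617 0.0725]
side 272 240 [0.5413 0.0518 0.0014]
side 272 300 [0.5385 0.2224 0.0016]
side 190 250 [0.7203 0.1347 0.0687]
knob 98 [0.56788354 0.16603575 0.11515812]
```

View pics/c.png

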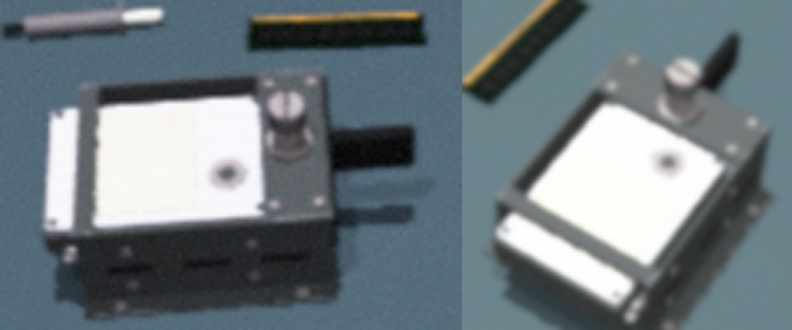

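The crop shows the cage front facing -x with little yaw; the knob sits near (0.569,0.165) with its collar below it.

Run:
```python
from h import *
i=cams.camera_info('wrist');W=i['world_to_cam'];o=ctrl.get_obs()
Rt=R.from_euler('xyz',o['eef_rot']).as_matrix()
print(i['fx'],'cam in tool',Rt.T@(-W[:3,:3].T@W[:3,3]-o['ee_pos']),'axis',Rt.T@W[2,:3], 'xaxis',Rt.T@W[0,:3])
print('move to knob+130',Rt.T@(np.array([.569,.165,.25])-o['ee_pos']))
```

```text
293.8897019930173 cam in tool [ 0.07973088  0.00041393 -0.17788183] axis [-2.72845852e-01 -1.69348025e-04  9.62057749e-01] xaxis [1.77157088e-04 9.99999959e-01 2.26269780e-04]
move to knob+130 [ 0.58916013 -0.48738139 -0.04450562]
```

The rows are not in the units I measure in: shifts go in shares of 1000 mm and turns go in shares of pi rad. I convert before sending: 460 mm is 0.46, -178 mm is -0.178, 0.588 rad is 0.1872.

Call:
arm_command:
  plan:
    - [[0.049,-0.04,-0.004,0,0,0.0318,-1],[0.098,-0.081,-0.007,0,0,0.0637,-1],[0.147,-0.122,-0.011,0,0,0.0955,-1],[0.18,-0.149,-0.015,0,0,0.1273,-1],[0.215,-0.178,-0.015,0,0,0.1592,-1],[0.25,-0.207,-0.015,0,0,0.1872,-1],[0.285,-0.236,-0.015,0,0,0.1872,-1],[0.32,-0.265,-0.015,0,0,0.1872,-1],[0.355,-0.294,-0.015,0,0,0.1872,-1],[0.39,-0.323,-0.015,0,0,0.1872,-1],[0.425,-0.352,-0.015,0,0,0.1872,-1],[0.46,-0.381,-0.015,0,0,0.1872,-1]]

```text
time_s: 1.3
ee_pos: [0.4903, 0.0198, 0.2204]
eef_rot: [3.142, 0.0, -0.2]
force: [0.3, -0.8, -0.2]
grip_width: 0.0941
grip_force: 0.0
```

Run:
```python
from h import *
o=ctrl.get_obs();print(o['time_s'],o['ee_pos'],o['eef_rot'],o['qpos'])
Rt=R.from_euler('xyz',o['eef_rot']).as_matrix();print(Rt.T@(np.array([.569,.165,.22])-o['ee_pos']))
```

```text
1.3 [0.49025541 0.0197607  0.22037401] [ 3.14157770e+00  4.64030424e-05 -1.99763464e-01] [-3.43746682e-02  1.54945038e-01  1.66341366e+00 -7.33185915e-06
  1.32328219e+00  1.73618692e+00]
[ 0.04835773 -0.15797689  0.0003694 ]
```

To row units: -158 mm is -0.158, -119 mm is -0.119.

Call:
arm_command:
  plan:
    - [[0.012,-0.04,0,0,0,0,-1],[0.024,-0.08,0,0,0,0,-1],[0.036,-0.119,0,0,0,0,-1],[0.048,-0.158,0,0,0,0,-1],[0.048,-0.158,0,0,0,0,-1],[0.048,-0.158,0,0,0,0,-1]]

```text
time_s: 1.9
ee_pos: [0.5679, 0.1631, 0.2196]
eef_rot: [3.141, 0.001, -0.199]
force: [-0.1, 0.0, 0.3]
grip_width: 0.0942
grip_force: 0.0
```

Run:
```python
from h import *
o=ctrl.get_obs();print(o['ee_pos'],o['eef_rot'])
shot('wrist','w1')
cv2.imwrite('pics/w1b.png',cv2.resize(cv2.imread('pics/w1.png'),(800,600)))
P,d=world('w1')
m=(P[...,2]>.112)&(P[...,2]<.125)&(d>0);print(m.sum(),P[m].mean(0),P[m].min(0),P[m].max(0))
e=(P[...,2]>.078)&(P[...,2]<.086)&(P[...,0]<.53)&(P[...,1]>.1)&(P[...,1]<.22);print('fin',e.sum(),P[e].mean(0),P[e].min(0),P[e].max(0))
b=(abs(P[...,2]-.077)<.003)&(P[...,0]>.53)&(d>0);print('top',P[b].min(0),P[b].max(0))
```

```text
[0.56792748 0.16309657 0.21960983] [ 3.14087173e+00  1.32631155e-03 -1.99047661e-01]
407 [0.57106385 0.16221659 0.11558724] [0.5596368  0.15115207 0.11203151] [0.58241772 0.17347226 0.11797047]
fin 267 [0.5098559  0.15732125 0.08019973] [0.48802122 0.15151248 0.07801134] [0.52995623 0.16321461 0.08241483]
top [ 0.53003654 -0.14089958  0.07400042] [0.71518238 0.23545968 0.07999626]
```

View pics/w1b.png

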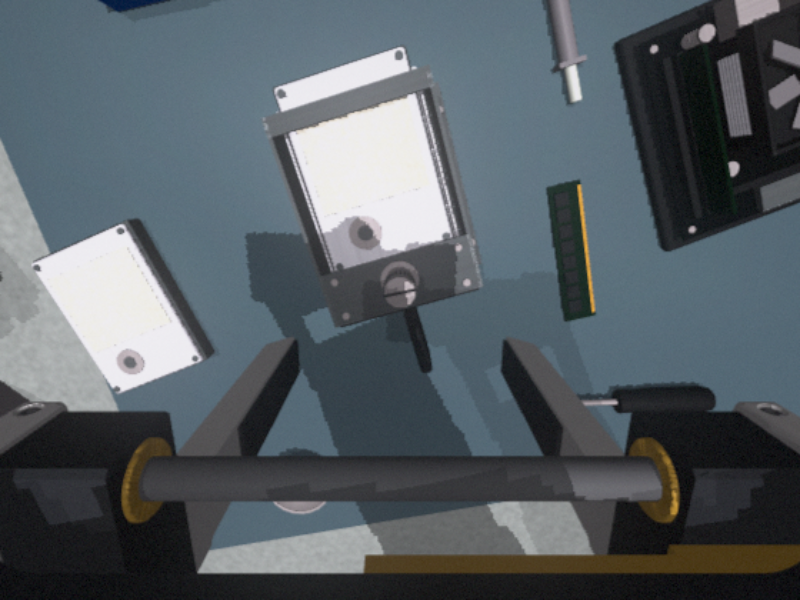

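Wrist view: knob at (400,290), midway between the fingertips (297 and 505), so it is centred in tool y. The fin runs (410,310)–(428,370). I'll check the other axis after a quarter turn, from lower down.

To row units: 85 mm is 0.085, 75 mm is 0.075, -1.57 rad is -0.4997.

Call:
arm_command:
  plan:
    - [[0.0032,0,0.015,0,0,-0.0462,-1],[0.0032,0,0.03,0,0,-0.0923,-1],[0.0032,0,0.045,0,0,-0.1385,-1],[0.0032,0,0.06,0,0,-0.1846,-1],[0.0032,0,0.075,0,0,-0.2308,-1],[0.0032,0,0.085,0,0,-0.2769,-1],[0.0032,0,0.085,0,0,-0.3231,-1],[0.0032,0,0.085,0,0,-0.3692,-1],[0.0032,0,0.085,0,0,-0.4154,-1],[0.0032,0,0.085,0,0,-0.4615,-1],[0.0032,0,0.085,0,0,-0.4997,-1],[0.0032,0,0.085,0,0,-0.4997,-1]]

```text
time_s: 3.15
ee_pos: [0.5712, 0.161, 0.1358]
eef_rot: [3.141, -0.0, 1.37]
force: [0.3, -0.3, -0.4]
grip_width: 0.094
grip_force: 0.0
```

Call:
arm_command:
  plan:
    - [[0,0,0,0,0,0,-1],[0,0,0,0,0,0,-1]]

```text
time_s: 3.35
ee_pos: [0.5713, 0.1617, 0.1356]
eef_rot: [3.141, -0.0, 1.366]
force: [-0.2, -0.4, -0.5]
grip_width: 0.0943
grip_force: 0.0
```

Run:
```python
from h import *
o=ctrl.get_obs();print(o['time_s'],o['ee_pos'],o['eef_rot'],o['qpos'][5],o['force'],o['moment'])
shot('wrist','w2')
cv2.imwrite('pics/w2b.png',cv2.resize(cv2.imread('pics/w2.png'),(800,600)))
Rt=R.from_euler('xyz',o['eef_rot']).as_matrix()
P,d=world('w2')
m=(P[...,2]>.1145)&(P[...,2]<.125)&(d>0)&(np.linalg.norm(P[...,:2]-[.571,.162],axis=-1)<.03);c=(P[m].min(0)+P[m].max(0))/2
print(m.sum(),P[m].mean(0),P[m].min(0),P[m].max(0),'off tool',Rt.T@(c-o['ee_pos']))
P,d=world('w1')
e=(P[...,2]>.076)&(P[...,2]<.086)&(P[...,0]<.528)&(P[...,1]>.1)&(P[...,1]<.22)
print(np.polyfit(P[e][:,0],P[e][:,1],1), np.polyval(np.polyfit(P[e][:,0],P[e][:,1],1),.571))
```

```text
3.35 [0.57128927 0.16169507 0.13562177] [ 3.14143954e+00 -4.51733542e-05  1.36634481e+00] 0.4186069551169792 [-0.24151483 -0.44468613 -0.50191313] [-0.03288044 -0.12375445  0.03065084]
626 [0.56951134 0.16360216 0.11550874] [0.55864117 0.15184278 0.11450272] [0.58060474 0.17430425 0.11736073] off tool [ 0.00101053 -0.0019145   0.0196898 ]
[0.07893514 0.11702816] 0.16210013230292797
```

View pics/w2b.png

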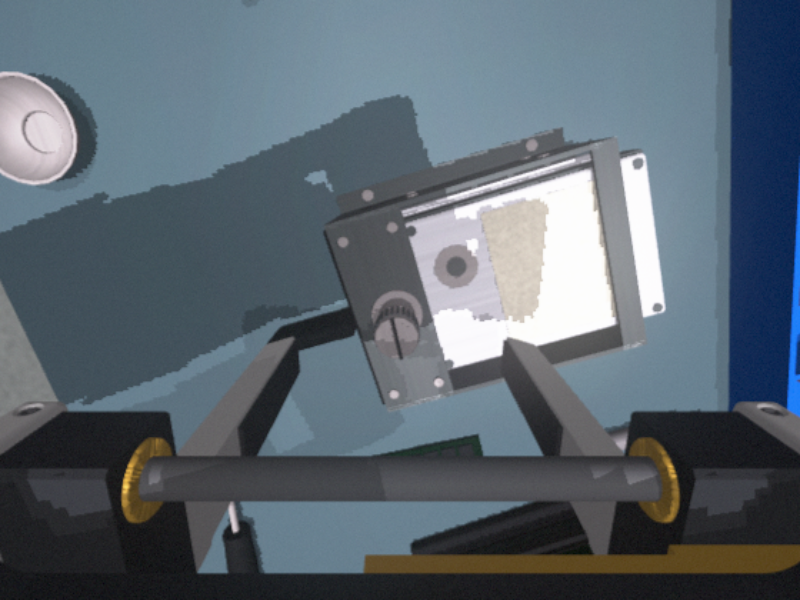

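Second view: knob centred at (397,335), fingertip midpoint 400, so the knob lies about 1.8 mm to tool -y. Combining both views, the knob is at (0.5696, 0.1626) and the cage yaw is about 0.08.

To row units: 36 mm is 0.036, 35 mm is 0.035, 1.466 rad is 0.4666.

Call:
arm_command:
  plan:
    - [[0.0005,-0.0019,0,0,0,0.0468,-1],[0.0005,-0.0019,0,0,0,0.0936,-1],[0.0005,-0.0019,0,0,0,0.1404,-1],[0.0005,-0.0019,0,0,0,0.1872,-1],[0.0005,-0.0019,0.005,0,0,0.234,-1],[0.0005,-0.0019,0.01,0,0,0.2807,-1],[0.0005,-0.0019,0.015,0,0,0.3275,-1],[0.0005,-0.0019,0.02,0,0,0.3743,-1],[0.0005,-0.0019,0.025,0,0,0.4211,-1],[0.0005,-0.0019,0.03,0,0,0.4666,-1],[0.0005,-0.0019,0.035,0,0,0.4666,-1],[0.0005,-0.0019,0.036,0,0,0.4666,-1]]

```text
time_s: 4.6
ee_pos: [0.5693, 0.1629, 0.0989]
eef_rot: [3.141, 0.001, -0.093]
force: [-0.2, -0.1, -0.2]
grip_width: 0.0942
grip_force: 0.0
```

Call:
arm_command:
  plan:
    - [[0,0,0,0,0,0,-1],[0,0,0,0,0,0,-1],[0,0,0,0,0,0,-1]]

```text
time_s: 4.9
ee_pos: [0.5697, 0.1631, 0.0997]
eef_rot: [-3.141, -0.0, -0.095]
force: [-1.2, 0.6, 0.5]
grip_width: 0.094
grip_force: 0.0
```

```bash
cat > s.py <<'E'
from h import *
o=ctrl.get_obs();print(o['time_s'],(o['ee_pos']*1e3).round(2),o['eef_rot'].round(4),'F',o['force'].round(2),'M',o['moment'].round(3),o['grip_width'],o['grip_force'],o['qpos'][5])
E
python3 s.py
```

```text
4.9 [569.67 163.07  99.71] [-3.1415e+00 -4.0000e-04 -9.5200e-02] F [-1.17  0.55  0.52] M [ 0.008  0.047 -0.005] 0.09400839982086115 0.0 1.8829560278059658
```

To row units: 1 mm is 0.001.

Call:
arm_command:
  plan:
    - [[0,0,0.001,0,0,0,1],[0,0,0.001,0,0,0,1],[0,0,0.001,0,0,0,1],[0,0,0.001,0,0,0,1],[0,0,0.001,0,0,0,1],[0,0,0.001,0,0,0,1],[0,0,0.001,0,0,0,1],[0,0,0.001,0,0,0,1],[0,0,0.001,0,0,0,1],[0,0,0.001,0,0,0,1]]
  squeeze: 5

```text
time_s: 5.9
ee_pos: [0.5696, 0.1631, 0.0985]
eef_rot: [-3.141, -0.0, -0.096]
force: [0.2, -0.7, 0.2]
grip_width: 0.0229
grip_force: 5.0
```

```bash
python3 s.py
```

```text
5.9 [569.59 163.11  98.46] [-3.1414 -0.     -0.0962] F [ 0.22 -0.67  0.17] M [0.144 0.012 0.02 ] 0.02289686346859946 4.999997466802597 1.8839701949421717
```

To row units: -4 mm is -0.004, -3.5 mm is -0.0035.

Call:
arm_command:
  plan:
    - [[0,0,-0.0005,0,0,0,1],[0,0,-0.001,0,0,0,1],[0,0,-0.0015,0,0,0,1],[0,0,-0.002,0,0,0,1],[0,0,-0.0025,0,0,0,1],[0,0,-0.003,0,0,0,1],[0,0,-0.0035,0,0,0,1],[0,0,-0.004,0,0,0,1],[0,0,-0.004,0,0,0,1]]

```text
time_s: 6.8
ee_pos: [0.5696, 0.1631, 0.1025]
eef_rot: [-3.142, -0.0, -0.096]
force: [2.4, 0.7, -2.8]
grip_width: 0.0234
grip_force: 5.0
```

```bash
python3 s.py
```

```text
6.8 [569.57 163.08 102.52] [-3.1415 -0.     -0.0962] F [ 2.44  0.74 -2.84] M [ 0.388 -0.204 -0.062] 0.023422306615852657 4.999868273735046 1.883990963591048
```

```bash
cat > a.py <<'E'
from h import *
F=[];M=[];T=[]
for k in range(6):
    cams.camera('side');o=ctrl.get_obs();F.append(o['force']);M.append(o['moment']);T.append(o['tau'])
print(o['time_s'].__round__(2),(o['ee_pos']*1e3).round(2),o['eef_rot'][2].round(3),'F',np.mean(F,0).round(2),np.std(F,0).round(2),'M',np.mean(M,0).round(3),'w',round(o['grip_width']*1e3,2),'tau',np.mean(T,0)[[1,2,5]].round(3))
E
python3 a.py
python3 - <<'E'
from h import *
shot('wrist','w3');cv2.imwrite('pics/w3b.png',cv2.resize(cv2.imread('pics/w3.png')[200:300,200:360],(800,500),interpolation=cv2.INTER_CUBIC))
E
```

```text
7.1 [569.57 163.06 102.43] -0.096 F [ 1.28  2.33 -3.24] [0.25 0.4  0.61] M [ 0.506 -0.206  0.003] w 22.6 tau [-63.047 -33.179   0.   ]
```

View pics/w3b.png

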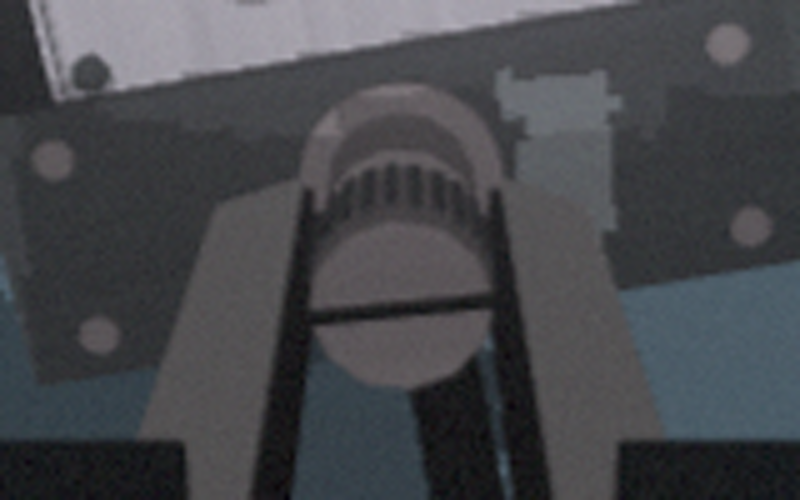

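The crop shows the knob held centrally between the pads, slot horizontal, with a gap open above the collar, so it is following the lift.

To row units: -0.9 mm is -0.0009, -0.6 mm is -0.0006.

Call:
arm_command:
  plan:
    - [[0,0,-0.0003,0,0,0,1],[0,0,-0.0006,0,0,0,1],[0,0,-0.0009,0,0,0,1],[0,0,-0.0009,0,0,0,1]]

```text
time_s: 7.55
ee_pos: [0.5696, 0.1631, 0.1034]
eef_rot: [-3.142, 0.0, -0.096]
force: [1.7, 2.6, -3.2]
grip_width: 0.0227
grip_force: 5.0
```

```bash
python3 a.py
```

```text
7.85 [569.57 163.07 103.37] -0.096 F [ 0.94  2.84 -3.05] [0.61 0.35 0.3 ] M [ 0.619 -0.163 -0.023] w 22.98 tau [-63.07  -33.271   0.   ]
```

To row units: -0.6 mm is -0.0006, -0.3 mm is -0.0003.

Call:
arm_command:
  plan:
    - [[0,0,-0.0003,0,0,0,1],[0,0,-0.0006,0,0,0,1],[0,0,-0.0006,0,0,0,1]]

```text
time_s: 8.15
ee_pos: [0.5696, 0.1631, 0.104]
eef_rot: [-3.142, -0.0, -0.096]
force: [0.5, 3.8, -3.3]
grip_width: 0.0225
grip_force: 5.0
```

```bash
python3 a.py
```

```text
8.45 [569.58 163.03 103.95] -0.096 F [ 0.95  2.93 -3.58] [0.94 0.8  0.58] M [ 0.667 -0.139  0.006] w 22.67 tau [-63.093 -33.332   0.   ]
```

To row units: -0.3 mm is -0.0003.

Call:
arm_command:
  plan:
    - [[0,-0.0003,0,0,0,0,1],[0,-0.0003,0,0,0,0,1],[0,-0.0003,0,0,0,0,1]]

```text
time_s: 8.75
ee_pos: [0.5696, 0.1631, 0.1039]
eef_rot: [3.141, 0.0, -0.096]
force: [1.0, 0.4, -4.4]
grip_width: 0.0227
grip_force: 5.0
```

```bash
python3 a.py
```

```text
9.05 [569.56 163.16 103.88] -0.096 F [ 0.15 -0.7  -3.75] [0.59 0.55 0.39] M [-0.038 -0.04   0.017] w 22.78 tau [-63.313 -33.976   0.   ]
```

To row units: -0.6 mm is -0.0006, -0.3 mm is -0.0003.

Call:
arm_command:
  plan:
    - [[0,0,-0.0003,0,0,0,1],[0,0,-0.0006,0,0,0,1],[0,0,-0.0006,0,0,0,1]]

```text
time_s: 9.35
ee_pos: [0.5696, 0.1632, 0.1045]
eef_rot: [3.141, 0.0, -0.096]
force: [-0.4, -2.5, -3.6]
grip_width: 0.0231
grip_force: 5.0
```

```bash
python3 a.py
```

```text
9.65 [569.59 163.21 104.53] -0.096 F [ 0.14 -2.98 -3.87] [0.42 0.63 0.42] M [-0.552  0.03  -0.017] w 22.19 tau [-63.358 -34.425  -0.   ]
```

To row units: -0.6 mm is -0.0006, -0.3 mm is -0.0003.

Call:
arm_command:
  plan:
    - [[0,0,-0.0003,0,0,0,1],[0,0,-0.0006,0,0,0,1],[0,0,-0.0006,0,0,0,1]]

```text
time_s: 9.95
ee_pos: [0.5696, 0.1632, 0.1052]
eef_rot: [3.141, 0.0, -0.096]
force: [1.1, -4.3, -3.5]
grip_width: 0.023
grip_force: 5.0
```

```bash
python3 a.py
```

```text
10.25 [569.59 163.24 105.14] -0.096 F [ 0.08 -4.94 -3.55] [0.39 0.73 0.31] M [-0.861  0.057 -0.003] w 23.18 tau [-63.448 -34.786  -0.   ]
```

To row units: -0.6 mm is -0.0006, -0.3 mm is -0.0003.

Call:
arm_command:
  plan:
    - [[0,0,-0.0003,0,0,0,1],[0,0,-0.0006,0,0,0,1],[0,0,-0.0006,0,0,0,1]]

```text
time_s: 10.55
ee_pos: [0.5696, 0.1633, 0.1057]
eef_rot: [3.141, 0.0, -0.096]
force: [-0.6, -5.4, -3.3]
grip_width: 0.0228
grip_force: 5.0
```

```bash
python3 a.py
```

```text
10.85 [569.57 163.24 105.72] -0.096 F [-0.17 -5.05 -3.52] [0.55 0.35 0.44] M [-0.938  0.085  0.002] w 22.85 tau [-63.476 -34.867  -0.   ]
```

To row units: 0.12 mm is 0.0001.

Call:
arm_command:
  plan:
    - [[0,0.0001,0,0,0,0,1],[0,0.0001,0,0,0,0,1]]

```text
time_s: 11.05
ee_pos: [0.5696, 0.1632, 0.1057]
eef_rot: [-3.142, 0.0, -0.096]
force: [0.4, -4.6, -3.4]
grip_width: 0.0228
grip_force: 5.0
```

```bash
python3 a.py
python3 - <<'E'
from h import *
shot('wrist','w4')
a=np.load('pics/w3.npz');b=np.load('pics/w4.npz')
# knob top patch rows ~243-278, cols 262-299 in full frame
t=a['p'][246:276,264:297];r=cv2.matchTemplate(cv2.resize(b['p'][226:296,254:307],None,fx=4,fy=4,interpolation=3),cv2.resize(t,None,fx=4,fy=4,interpolation=3),cv2.TM_CCOEFF_NORMED)
_,m,_,l=cv2.minMaxLoc(r);print(m,'shift px',l[0]/4-10,l[1]/4-20)
for z in(a,b): print('knob depth',np.median(z['d'][250:256,275:287]),np.median(z['d'][265:272,275:287]))
E
```

```text
11.35 [569.6  163.22 105.74] -0.096 F [-0.08 -4.75 -4.44] [0.33 0.53 0.22] M [-0.805  0.05   0.002] w 22.52 tau [-6.3650e+01 -3.4857e+01 -1.0000e-03]
0.9822390079498291 shift px 0.0 0.0
knob depth 0.17526057 0.17781582
knob depth 0.17494345 0.17769027
```

To row units: 0.1 mm is 0.0001.

Call:
arm_command:
  plan:
    - [[0,0.0001,0,0,0,0,1],[0,0.0001,0,0,0,0,1],[0,0.0001,0,0,0,0,1]]

```text
time_s: 11.7
ee_pos: [0.5696, 0.1632, 0.1058]
eef_rot: [-3.141, -0.0, -0.096]
force: [-0.6, -3.1, -4.0]
grip_width: 0.023
grip_force: 5.0
```

```bash
python3 a.py
```

```text
12.0 [569.58 163.17 105.74] -0.096 F [-0.33 -3.13 -3.89] [0.16 0.28 0.38] M [-0.547  0.019 -0.009] w 22.29 tau [-6.3631e+01 -3.4713e+01 -1.0000e-03]
```

To row units: -0.5 mm is -0.0005, -0.3 mm is -0.0003.

Call:
arm_command:
  plan:
    - [[0,0.0001,-0.0003,0,0,0,1],[0,0.0001,-0.0005,0,0,0,1],[0,0.0001,-0.0005,0,0,0,1]]

```text
time_s: 12.3
ee_pos: [0.5696, 0.1632, 0.1063]
eef_rot: [-3.141, -0.0, -0.096]
force: [-0.7, -1.2, -5.2]
grip_width: 0.0224
grip_force: 5.0
```

```bash
python3 a.py
```

```text
12.6 [569.6  163.17 106.28] -0.096 F [-0.19 -1.17 -3.54] [0.35 0.3  0.41] M [-0.178  0.045 -0.002] w 22.73 tau [-63.374 -34.413  -0.   ]
```

To row units: -0.5 mm is -0.0005, -0.3 mm is -0.0003.

Call:
arm_command:
  plan:
    - [[0,0,-0.0003,0,0,0,1],[0,0,-0.0005,0,0,0,1],[0,0,-0.0005,0,0,0,1]]

```text
time_s: 12.9
ee_pos: [0.5696, 0.1631, 0.1068]
eef_rot: [-3.141, -0.0, -0.096]
force: [-0.5, -0.7, -3.7]
grip_width: 0.0227
grip_force: 5.0
```

```bash
python3 a.py
```

```text
13.2 [569.57 163.14 106.79] -0.096 F [-0.22  0.45 -4.08] [0.26 0.67 0.25] M [0.087 0.028 0.009] w 22.38 tau [-63.341 -34.242   0.   ]
```

To row units: -0.5 mm is -0.0005, -0.3 mm is -0.0003.

Call:
arm_command:
  plan:
    - [[0,0,-0.0003,0,0,0,1],[0,0,-0.0005,0,0,0,1],[0,0,-0.0005,0,0,0,1]]

```text
time_s: 13.5
ee_pos: [0.5696, 0.1631, 0.1073]
eef_rot: [-3.141, -0.0, -0.096]
force: [-0.0, 0.6, -3.9]
grip_width: 0.0229
grip_force: 5.0
```

```bash
python3 a.py
```

```text
13.8 [569.58 163.11 107.25] -0.096 F [ 0.11  1.19 -4.  ] [0.58 0.5  0.5 ] M [ 0.28  -0.017 -0.009] w 22.49 tau [-6.3323e+01 -3.4122e+01  1.0000e-03]
```

To row units: -0.5 mm is -0.0005, -0.3 mm is -0.0003.

Call:
arm_command:
  plan:
    - [[0,-0.0001,-0.0003,0,0,0,1],[0,-0.0001,-0.0005,0,0,0,1],[0,-0.0001,-0.0005,0,0,0,1]]

```text
time_s: 14.1
ee_pos: [0.5696, 0.1631, 0.1078]
eef_rot: [-3.142, -0.0, -0.096]
force: [-0.2, 1.3, -4.6]
grip_width: 0.0232
grip_force: 5.0
```

```bash
python3 a.py
```

```text
14.4 [569.59 163.09 107.74] -0.096 F [ 0.33  1.21 -4.1 ] [0.36 0.22 0.44] M [ 0.282 -0.016 -0.015] w 22.87 tau [-6.3337e+01 -3.4143e+01  1.0000e-03]
```

To row units: -0.5 mm is -0.0005, -0.3 mm is -0.0003.

Call:
arm_command:
  plan:
    - [[0,0,-0.0003,0,0,0,1],[0,0,-0.0005,0,0,0,1],[0,0,-0.0005,0,0,0,1]]

```text
time_s: 14.7
ee_pos: [0.5696, 0.1631, 0.1083]
eef_rot: [-3.142, 0.0, -0.096]
force: [-0.5, 3.1, -4.5]
grip_width: 0.0227
grip_force: 5.0
```

```bash
python3 a.py
```

```text
15.0 [569.56 163.1  108.25] -0.096 F [ 0.47  1.45 -4.26] [0.58 0.49 0.29] M [ 0.309 -0.009  0.019] w 23.09 tau [-63.349 -34.159   0.   ]
```

To row units: -0.5 mm is -0.0005, -0.3 mm is -0.0003.

Call:
arm_command:
  plan:
    - [[0,-0.0001,-0.0003,0,0,0,1],[0,-0.0001,-0.0005,0,0,0,1],[0,-0.0001,-0.0005,0,0,0,1]]

```text
time_s: 15.3
ee_pos: [0.5696, 0.1631, 0.1088]
eef_rot: [3.142, 0.0, -0.096]
force: [0.7, 1.8, -3.6]
grip_width: 0.0229
grip_force: 5.0
```

```bash
python3 a.py
```

```text
15.6 [569.59 163.11 108.77] -0.096 F [ 0.14  0.68 -3.8 ] [0.48 0.51 0.47] M [ 0.208 -0.023  0.02 ] w 23.17 tau [-6.3386e+01 -3.4282e+01  1.0000e-03]
```

To row units: -0.5 mm is -0.0005, -0.3 mm is -0.0003.

Call:
arm_command:
  plan:
    - [[0,0,-0.0003,0,0,0,1],[0,0,-0.0005,0,0,0,1],[0,0,-0.0005,0,0,0,1]]

```text
time_s: 15.9
ee_pos: [0.5696, 0.1631, 0.1093]
eef_rot: [3.142, 0.0, -0.096]
force: [0.4, 0.6, -4.4]
grip_width: 0.0224
grip_force: 5.0
```

```bash
python3 a.py
```

```text
16.2 [569.59 163.12 109.25] -0.096 F [ 0.15  0.65 -3.72] [0.35 0.46 0.18] M [ 0.146 -0.005  0.004] w 22.89 tau [-63.416 -34.376   0.   ]
```

```bash
cat > t.py <<'E'
from h import *
shot('wrist','w5')
a=np.load('pics/w3.npz');b=np.load('pics/w5.npz')
t=a['p'][246:276,264:297];r=cv2.matchTemplate(cv2.resize(b['p'][226:296,254:307],None,fx=8,fy=8,interpolation=3),cv2.resize(t,None,fx=8,fy=8,interpolation=3),cv2.TM_CCOEFF_NORMED)
_,m,_,l=cv2.minMaxLoc(r);print(m,'shift px',l[0]/8-10,l[1]/8-20)
print('knob depth',*[np.median(z['d'][265:272,275:287]).round(5) for z in(a,b)])
E
python3 t.py
```

```text
0.9845916032791138 shift px 0.0 0.0
knob depth 0.17782 0.17776
```

To row units: -0.5 mm is -0.0005, -0.3 mm is -0.0003.

Call:
arm_command:
  plan:
    - [[0,0,-0.0003,0,0,0,1],[0,0,-0.0005,0,0,0,1],[0,0,-0.0005,0,0,0,1]]

```text
time_s: 16.55
ee_pos: [0.5696, 0.1631, 0.1097]
eef_rot: [3.142, 0.0, -0.096]
force: [0.2, 0.2, -4.5]
grip_width: 0.0224
grip_force: 5.0
```

```bash
python3 a.py;python3 t.py
```

```text
16.85 [569.58 163.12 109.74] -0.096 F [-0.01  0.45 -4.37] [0.24 0.55 0.53] M [ 0.087 -0.005 -0.002] w 22.98 tau [-63.443 -34.46    0.   ]
0.985587477684021 shift px 0.0 0.0
knob depth 0.17782 0.17768
```

To row units: -0.5 mm is -0.0005, -0.3 mm is -0.0003.

Call:
arm_command:
  plan:
    - [[0,0,-0.0003,0,0,0,1],[0,0,-0.0005,0,0,0,1],[0,0,-0.0005,0,0,0,1]]

```text
time_s: 17.2
ee_pos: [0.5696, 0.1632, 0.1103]
eef_rot: [3.142, -0.0, -0.096]
force: [0.5, 0.5, -4.3]
grip_width: 0.0231
grip_force: 5.0
```

```bash
python3 a.py;python3 t.py
```

```text
17.5 [569.6  163.13 110.28] -0.096 F [ 0.04 -0.28 -3.62] [0.52 0.71 0.46] M [ 0.052 -0.004  0.012] w 22.66 tau [-63.467 -34.533   0.   ]
0.9851861596107483 shift px 0.0 0.0
knob depth 0.17782 0.17793
```

Call:
arm_command:
  plan:
    - [[0,0,-0.0003,0,0,0,1],[0,0,-0.0005,0,0,0,1],[0,0,-0.0005,0,0,0,1]]

```text
time_s: 17.85
ee_pos: [0.5696, 0.1631, 0.1108]
eef_rot: [-3.142, -0.0, -0.096]
force: [-0.8, -0.4, -4.8]
grip_width: 0.0228
grip_force: 5.0
```

```bash
python3 a.py;python3 t.py
```

```text
18.15 [569.6  163.13 110.74] -0.096 F [ 0.12  0.07 -3.92] [0.53 0.38 0.41] M [ 0.026  0.029 -0.014] w 22.57 tau [-63.49  -34.597   0.   ]
0.9849556088447571 shift px 0.0 0.0
knob depth 0.17782 0.1778
```

To row units: -0.5 mm is -0.0005, -0.3 mm is -0.0003.

Call:
arm_command:
  plan:
    - [[0,0,-0.0003,0,0,0,1],[0,0,-0.0005,0,0,0,1],[0,0,-0.0005,0,0,0,1]]

```text
time_s: 18.5
ee_pos: [0.5696, 0.1631, 0.1113]
eef_rot: [3.142, 0.0, -0.096]
force: [0.4, -0.2, -4.4]
grip_width: 0.0231
grip_force: 5.0
```

```bash
python3 a.py;python3 t.py
```

```text
18.8 [569.59 163.14 111.25] -0.096 F [-0.02 -0.23 -3.93] [0.3  0.42 0.45] M [-0.008  0.028 -0.009] w 22.79 tau [-63.511 -34.655   0.   ]
0.9835689663887024 shift px 0.0 0.0
knob depth 0.17782 0.17777
```

To row units: -0.5 mm is -0.0005, -0.3 mm is -0.0003.

Call:
arm_command:
  plan:
    - [[0,0,-0.0003,0,0,0,1],[0,0,-0.0005,0,0,0,1],[0,0,-0.0005,0,0,0,1]]

```text
time_s: 19.15
ee_pos: [0.5696, 0.1631, 0.1118]
eef_rot: [3.142, 0.0, -0.096]
force: [0.1, -0.7, -4.3]
grip_width: 0.0227
grip_force: 5.0
```

```bash
python3 a.py;python3 t.py
```

```text
19.45 [569.58 163.14 111.76] -0.096 F [ 0.12 -0.25 -4.01] [0.4  0.17 0.23] M [-0.002  0.015 -0.013] w 22.8 tau [-63.531 -34.708   0.   ]
0.9849626421928406 shift px 0.0 0.0
knob depth 0.17782 0.17778
```

To row units: -0.5 mm is -0.0005, -0.3 mm is -0.0003.

Call:
arm_command:
  plan:
    - [[0,0,-0.0003,0,0,0,1],[0,0,-0.0005,0,0,0,1],[0,0,-0.0005,0,0,0,1]]

```text
time_s: 19.8
ee_pos: [0.5696, 0.1631, 0.1123]
eef_rot: [3.142, 0.0, -0.096]
force: [-1.0, -0.9, -4.7]
grip_width: 0.0228
grip_force: 5.0
```

```bash
python3 a.py;python3 t.py; python3 -c "
from h import *
P,d=world('w5');print(np.median(P[265:272,275:287,2]))"
```

```text
20.1 [569.59 163.14 112.25] -0.096 F [ 0.29 -0.59 -4.29] [0.69 0.34 0.15] M [-0.03   0.011 -0.007] w 22.9 tau [-63.55  -34.758   0.   ]
0.9832971096038818 shift px 0.0 0.0
knob depth 0.17782 0.17791
0.1290740737552666
```

To row units: -0.5 mm is -0.0005, -0.3 mm is -0.0003.

Call:
arm_command:
  plan:
    - [[0,0,-0.0003,0,0,0,1],[0,0,-0.0005,0,0,0,1],[0,0,-0.0005,0,0,0,1]]

```text
time_s: 20.45
ee_pos: [0.5696, 0.1631, 0.1128]
eef_rot: [-3.142, 0.0, -0.096]
force: [0.8, -0.0, -3.7]
grip_width: 0.023
grip_force: 5.0
```

```bash
python3 a.py;python3 t.py
```

```text
20.75 [569.6  163.14 112.75] -0.096 F [ 0.05 -0.8  -4.33] [0.27 0.6  0.43] M [-0.043  0.041  0.017] w 22.58 tau [-63.581 -34.809   0.   ]
0.9840929508209229 shift px 0.0 0.0
knob depth 0.17782 0.17774
```

To row units: -0.4 mm is -0.0004, -0.2 mm is -0.0002.

Call:
arm_command:
  plan:
    - [[0,0,-0.0002,0,0,0,1],[0,0,-0.0004,0,0,0,1],[0,0,-0.0004,0,0,0,1]]

```text
time_s: 21.1
ee_pos: [0.5696, 0.1632, 0.1131]
eef_rot: [-3.142, 0.0, -0.096]
force: [-0.1, 0.5, -5.6]
grip_width: 0.0225
grip_force: 5.0
```

```bash
python3 a.py;python3 t.py
```

```text
21.4 [569.58 163.12 113.1 ] -0.096 F [ 0.75 -0.01 -5.75] [0.46 0.5  0.5 ] M [-0.008 -0.091 -0.007] w 22.61 tau [-64.4   -35.122   0.   ]
0.985388457775116 shift px 0.0 0.0
knob depth 0.17782 0.17802
```

To row units: -0.4 mm is -0.0004, -0.2 mm is -0.0002.

Call:
arm_command:
  plan:
    - [[0,0,-0.0002,0,0,0,1],[0,0,-0.0004,0,0,0,1],[0,0,-0.0004,0,0,0,1]]

```text
time_s: 21.75
ee_pos: [0.5696, 0.1631, 0.1135]
eef_rot: [3.142, 0.0, -0.096]
force: [1.3, -0.2, -7.6]
grip_width: 0.0226
grip_force: 5.0
```

```bash
python3 a.py;python3 t.py
```

```text
22.05 [569.56 163.17 113.5 ] -0.096 F [ 1.06 -0.18 -7.13] [0.68 0.26 0.43] M [ 0.018 -0.172 -0.   ] w 22.74 tau [-6.5255e+01 -3.5579e+01 -2.0000e-03]
0.9751055836677551 shift px 0.0 0.0
knob depth 0.17782 0.17799
```

The stop is felt at tool z ≈ 112.9, with Fz rising from -4.3 to -7.1 N. I'll back off to mid-play (about 0.6 mm below the stop) and start turning.

To row units: 0.9 mm is 0.0009, 0.8 mm is 0.0008.

Call:
arm_command:
  plan:
    - [[0,0,0.0004,0,0,0,1],[0,0,0.0008,0,0,0,1],[0,0,0.0009,0,0,0,1],[0,0,0.0009,0,0,0,1]]

```text
time_s: 22.5
ee_pos: [0.5696, 0.1631, 0.1128]
eef_rot: [-3.142, -0.0, -0.096]
force: [-0.9, -1.4, -5.0]
grip_width: 0.0231
grip_force: 5.0
```

```bash
python3 a.py
```

```text
22.8 [569.58 163.13 112.66] -0.096 F [-0.72 -0.27 -4.23] [0.44 0.62 0.31] M [-0.093  0.148  0.021] w 22.68 tau [-6.3624e+01 -3.5099e+01 -1.0000e-03]
```

To row units: -0.08 mm is -0.0001, -0.3 rad is -0.0955.

Call:
arm_command:
  plan:
    - [[0,0,0,0,0,-0.0191,1],[0,0,0,0,0,-0.0382,1],[0,0,0,0,0,-0.0573,1],[0,0,0,0,0,-0.0764,1],[0,0,-0.0001,0,0,-0.0955,1],[0,0,-0.0001,0,0,-0.0955,1]]

```text
time_s: 23.4
ee_pos: [0.5696, 0.1631, 0.1127]
eef_rot: [3.142, 0.0, 0.205]
force: [-0.3, -0.4, -4.4]
grip_width: 0.0228
grip_force: 5.0
```

```bash
python3 a.py; python3 t.py
```

```text
23.7 [569.61 163.11 112.73] 0.203 F [-0.26 -0.56 -4.91] [0.42 0.47 0.64] M [-0.141  0.109  0.024] w 22.97 tau [-63.803 -35.141  -0.104]
0.8406246900558472 shift px 0.0 0.0
knob depth 0.17782 0.17805
```

To row units: -0.69 mm is -0.0007, -0.53 mm is -0.0005, -0.5 rad is -0.1592.

Call:
arm_command:
  plan:
    - [[0,0,-0.0001,0,0,-0.0318,1],[0,0,-0.0002,0,0,-0.0637,1],[0,0,-0.0004,0,0,-0.0955,1],[0,0,-0.0005,0,0,-0.1273,1],[0,0,-0.0007,0,0,-0.1592,1],[0,0,-0.0007,0,0,-0.1592,1]]

```text
time_s: 24.35
ee_pos: [0.5696, 0.1631, 0.1134]
eef_rot: [3.142, 0.0, 0.705]
force: [-0.5, -0.9, -4.4]
grip_width: 0.0227
grip_force: 5.0
```

```bash
python3 a.py
python3 - <<'E'
from h import *
shot('wrist','w6');cv2.imwrite('pics/w6b.png',cv2.resize(cv2.imread('pics/w6.png')[200:300,200:360],(800,500),interpolation=cv2.INTER_CUBIC))
E
```

```text
24.65 [569.62 163.1  113.44] 0.702 F [-0.2  -0.96 -4.24] [0.53 0.53 0.45] M [-0.255  0.074 -0.007] w 22.68 tau [-63.644 -35.062  -0.182]
```

View pics/w6b.png

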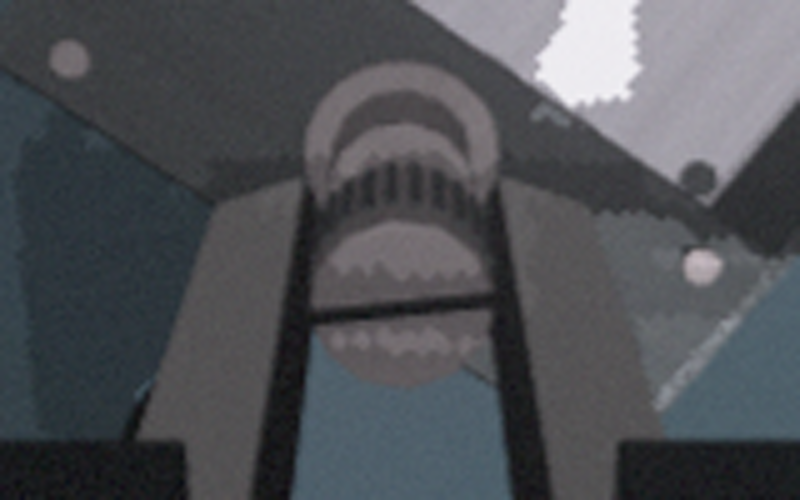

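The slot still lies level between the pads, so the knob turns with the fingers (0.8 rad so far). Continuing.

To row units: -1.27 mm is -0.0013, -0.96 mm is -0.001, -0.8 rad is -0.2546.

Call:
arm_command:
  plan:
    - [[0,0,-0.0002,0,0,-0.0318,1],[0,0,-0.0003,0,0,-0.0637,1],[0,0,-0.0005,0,0,-0.0955,1],[0,0,-0.0006,0,0,-0.1273,1],[0,0,-0.0008,0,0,-0.1592,1],[0,0,-0.001,0,0,-0.191,1],[0,0,-0.0011,0,0,-0.2228,1],[0,0,-0.0013,0,0,-0.2546,1],[0,0,-0.0013,0,0,-0.2546,1]]

```text
time_s: 25.6
ee_pos: [0.5697, 0.1631, 0.1147]
eef_rot: [3.141, 0.0, 1.505]
force: [0.0, -1.1, -4.9]
grip_width: 0.023
grip_force: 5.0
```

```bash
python3 a.py
```

```text
25.9 [569.62 163.08 114.66] 1.502 F [ 0.54 -1.43 -4.78] [0.42 0.21 0.51] M [-0.373 -0.164  0.026] w 22.51 tau [-63.689 -34.861  -0.179]
```

Forces are still small and the lateral alignment is good.

To row units: -1.27 mm is -0.0013, -1.12 mm is -0.0011, -0.8 rad is -0.2546.

Call:
arm_command:
  plan:
    - [[0,0,-0.0002,0,0,-0.0318,1],[0,0,-0.0003,0,0,-0.0637,1],[0,0,-0.0005,0,0,-0.0955,1],[0,0,-0.0006,0,0,-0.1273,1],[0,0,-0.0008,0,0,-0.1592,1],[0,0,-0.001,0,0,-0.191,1],[0,0,-0.0011,0,0,-0.2228,1],[0,0,-0.0013,0,0,-0.2546,1],[0,0,-0.0013,0,0,-0.2546,1]]

```text
time_s: 26.8
ee_pos: [0.5697, 0.1631, 0.116]
eef_rot: [3.141, 0.0, 2.304]
force: [2.9, -2.0, -4.4]
grip_width: 0.0226
grip_force: 5.0
```

```bash
python3 a.py
```

```text
27.1 [569.68 163.11 116.  ] 2.302 F [ 1.25 -1.8  -4.94] [0.25 0.35 0.44] M [-0.374 -0.392  0.013] w 23.38 tau [-63.523 -34.462  -0.176]
```

To row units: -1.35 mm is -0.0014, -1.27 mm is -0.0013, -0.85 rad is -0.2706.

Call:
arm_command:
  plan:
    - [[0,0,-0.0002,0,0,-0.0318,1],[0,0,-0.0003,0,0,-0.0637,1],[0,0,-0.0005,0,0,-0.0955,1],[0,0,-0.0006,0,0,-0.1273,1],[0,0,-0.0008,0,0,-0.1592,1],[0,0,-0.001,0,0,-0.191,1],[0,0,-0.0011,0,0,-0.2228,1],[0,0,-0.0013,0,0,-0.2546,1],[0,0,-0.0014,0,0,-0.2706,1],[0,0,-0.0014,0,0,-0.2706,1]]

```text
time_s: 28.1
ee_pos: [0.5697, 0.1632, 0.1173]
eef_rot: [3.142, 0.0, -3.13]
force: [2.2, -1.4, -4.5]
grip_width: 0.0229
grip_force: 5.0
```

```bash
python3 a.py
python3 - <<'E'
from h import *
shot('wrist','w7');cv2.imwrite('pics/w7b.png',cv2.resize(cv2.imread('pics/w7.png')[200:300,200:360],(800,500),interpolation=cv2.INTER_CUBIC))
E
```

```text
Traceback (most recent call last):
  File "a.py", line 4, in <module>
    cams.camera('side');o=ctrl.get_obs();F.append(o['force']);M.append(o['moment']);T.append(o['tau'])
    ~~~~~~~~~~~^^^^^^^^
ValueError: 200 camera calls are used up
Traceback (most recent call last):
  File "h.py", line 5, in shot
    p,d=cams.camera(n);i=cams.camera_info(n)
        ~~~~~~~~~~~^^^
ValueError: 200 camera calls are used up
```

Camera calls are used up, but the geometry is known. The knob has turned 3.25 rad, so I release it and wait.

To row units: -35 mm is -0.035, -25 mm is -0.025, -0.07 rad is -0.0223.

Call:
arm_command:
  plan:
    - [[0,0,0,0,0,0,-1],[0,0,0,0,0,0,-1],[0,0,0,0,0,0,-1],[0,0,0,0,0,0,-1],[0,0,0,0,0,0,-1],[0,0,0,0,0,0,-1],[0,0,0,0,0,0,-1],[0,0,-0.01,0,0,0,-1],[0,0,-0.025,0,0,0,-1],[0,0,-0.035,0,0,-0.0223,-1],[0,0,-0.035,0,0,-0.0223,-1],[0,0,-0.035,0,0,-0.0223,-1]]

```text
time_s: 29.4
ee_pos: [0.5697, 0.1631, 0.1529]
eef_rot: [3.141, 0.001, -3.061]
force: [-0.5, 0.7, -0.2]
grip_width: 0.0939
grip_force: 0.0
```

```bash
python3 s.py
python3 - <<'E'
from h import *
o=ctrl.get_obs();Rt=R.from_euler('xyz',o['eef_rot']).as_matrix()
print(Rt.T@(np.array([.5073,.1582,.055])-o['ee_pos'])*1e3)
E
```

```text
29.4 [569.71 163.14 152.89] [ 3.1414e+00  9.0000e-04 -3.0612e+00] F [-0.51  0.73 -0.21] M [ 0.045 -0.115 -0.069] 0.0938947321333637 0.0 -1.43408493242131
[6.26945490e+01 7.56185383e-02 9.78389261e+01]
```

To row units: 98 mm is 0.098, 92 mm is 0.092.

Call:
arm_command:
  plan:
    - [[0.025,0,0,0,0,0,-1],[0.05,0,0,0,0,0,-1],[0.0625,0,0,0,0,0,-1],[0.0625,0,0.025,0,0,0,-1],[0.0625,0,0.05,0,0,0,-1],[0.0625,0,0.075,0,0,0,-1],[0.0625,0,0.092,0,0,0,-1],[0.0625,0,0.098,0,0,0,-1],[0.0625,0,0.098,0,0,0,-1],[0.0625,0,0.098,0,0,0,-1]]

```text
time_s: 30.4
ee_pos: [0.5077, 0.1581, 0.0551]
eef_rot: [3.141, 0.001, -3.06]
force: [0.7, 0.2, -0.1]
grip_width: 0.094
grip_force: 0.0
```

Call:
arm_command:
  plan:
    - [[0,0,0,0,0,0,1],[0,0,0,0,0,0,1],[0,0,0,0,0,0,1],[0,0,0,0,0,0,1],[0,0,0,0,0,0,1],[0,0,0,0,0,0,1],[0,0,0,0,0,0,1],[0,0,0,0,0,0,1],[0,0,0,0,0,0,1],[0,0,0,0,0,0,1],[0,0,0,0,0,0,1],[0,0,0,0,0,0,1]]
  squeeze: 10

```text
time_s: 31.6
ee_pos: [0.5073, 0.1579, 0.0543]
eef_rot: [-3.141, -0.0, -3.059]
force: [0.4, -0.7, 0.0]
grip_width: 0.0096
grip_force: 10.0
```

```bash
python3 s.py
```

```text
31.6 [507.29 157.9   54.3 ] [-3.1414e+00 -1.0000e-04 -3.0593e+00] F [ 0.36 -0.67  0.05] M [-0.187 -0.136  0.134] 0.009610831669684362 10.000154972076416 -1.4200503087189695
```

The fin is gripped (9.6–10 mm). First a gentle test pull.

To row units: 3 mm is 0.003, 2.5 mm is 0.0025.

Call:
arm_command:
  plan:
    - [[0.0005,0,0,0,0,0,1],[0.001,0,0,0,0,0,1],[0.0015,0,0,0,0,0,1],[0.002,0,0,0,0,0,1],[0.0025,0,0,0,0,0,1],[0.003,0,0,0,0,0,1],[0.003,0,0,0,0,0,1]]

```text
time_s: 32.3
ee_pos: [0.5042, 0.1577, 0.0543]
eef_rot: [-3.141, -0.0, -3.059]
force: [2.2, -4.1, -0.2]
grip_width: 0.0099
grip_force: 10.0
```

```bash
python3 s.py
```

```text
32.3 [504.24 157.65  54.32] [-3.1414e+00 -1.0000e-04 -3.0594e+00] F [ 2.24 -4.07 -0.22] M [-0.612 -0.518  0.038] 0.009864857924141456 10.000073611736298 -1.4191244466606192
```

To row units: 31 mm is 0.031, 27 mm is 0.027.

Call:
arm_command:
  plan:
    - [[0.003,-0.0002,0,0,0,0,1],[0.007,-0.0003,0,0,0,0,1],[0.012,-0.0003,0,0,0,0,1],[0.017,-0.0003,0,0,0,0,1],[0.022,-0.0003,0,0,0,0,1],[0.027,-0.0003,0,0,0,0,1],[0.031,-0.0003,0,0,0,0,1],[0.031,-0.0003,0,0,0,0,1]]

```text
time_s: 33.1
ee_pos: [0.4726, 0.1549, 0.0543]
eef_rot: [3.142, -0.001, -3.059]
force: [-2.5, 1.0, -0.1]
grip_width: 0.01
grip_force: 10.0
```

```bash
python3 s.py
```

```text
33.1 [472.55 154.92  54.27] [ 3.1416e+00 -1.3000e-03 -3.0593e+00] F [-2.53  1.04 -0.06] M [ 0.184  0.289 -0.014] 0.009989669543332582 10.000133961439133 -1.4102761780949966
```

Drawn about 34.5 mm with low force. Continuing to about 67 mm.

To row units: 32.5 mm is 0.0325, 31 mm is 0.031.

Call:
arm_command:
  plan:
    - [[0.004,0,0,0,0,0,1],[0.009,0,0,0,0,0,1],[0.014,0,0,0,0,0,1],[0.019,0,0,0,0,0,1],[0.024,0,0,0,0,0,1],[0.028,0,0,0,0,0,1],[0.031,0,0,0,0,0,1],[0.0325,0,0,0,0,0,1],[0.0325,0,0,0,0,0,1],[0.0325,0,0,0,0,0,1]]

```text
time_s: 34.1
ee_pos: [0.4407, 0.1522, 0.0543]
eef_rot: [-3.142, -0.001, -3.059]
force: [-3.6, 1.1, 0.7]
grip_width: 0.0101
grip_force: 10.0
```

```bash
python3 s.py
```

```text
34.1 [440.67 152.24  54.28] [-3.1416e+00 -1.1000e-03 -3.0593e+00] F [-3.57  1.12  0.73] M [0.513 0.293 0.078] 0.010092994013049117 10.00026136636734 -1.3991906720041656
```

To row units: 2.8 mm is 0.0028, 2.1 mm is 0.0021.

Call:
arm_command:
  plan:
    - [[0.0007,0,0,0,0,0,1],[0.0014,0,0,0,0,0,1],[0.0021,0,0,0,0,0,1],[0.0028,0,0,0,0,0,1],[0.0028,0,0,0,0,0,1],[0.0028,0,0,0,0,0,1]]

```text
time_s: 34.7
ee_pos: [0.4382, 0.152, 0.0543]
eef_rot: [3.142, -0.0, -3.059]
force: [0.9, 3.4, -4.0]
grip_width: 0.0099
grip_force: 10.0
```

```bash
python3 s.py
```

```text
34.7 [438.21 152.02  54.32] [ 3.1416e+00 -1.0000e-04 -3.0594e+00] F [ 0.88  3.45 -3.97] M [ 0.682 -0.407  0.075] 0.00988432885224078 10.000061988830566 -1.398134532650507
```

To row units: 1.5 mm is 0.0015, 1 mm is 0.001.

Call:
arm_command:
  plan:
    - [[0.0005,0,0,0,0,0,1],[0.001,0,0,0,0,0,1],[0.0015,0,0,0,0,0,1],[0.0015,0,0,0,0,0,1]]

```text
time_s: 35.1
ee_pos: [0.4374, 0.152, 0.0544]
eef_rot: [3.141, 0.002, -3.059]
force: [7.1, 4.4, -8.2]
grip_width: 0.0102
grip_force: 10.0
```

```bash
python3 s.py
```

```text
35.1 [437.43 151.97  54.36] [ 3.1414e+00  1.8000e-03 -3.0595e+00] F [ 7.07  4.42 -8.16] M [ 0.754 -1.518  0.026] 0.010194477133679457 9.997020810842514 -1.3974961642834491
```

The stop is felt at 70 mm (Fx 7 N). I'll ease back 0.8 mm, release, and rise clear.

To row units: -110 mm is -0.11, -80 mm is -0.08.

Call:
arm_command:
  plan:
    - [[-0.0008,0,0,0,0,0,1],[-0.0008,0,0,0,0,0,-1],[-0.0008,0,0,0,0,0,-1],[-0.0008,0,0,0,0,0,-1],[-0.0008,0,0,0,0,0,-1],[-0.0008,0,0,0,0,0,-1],[-0.0008,0,0,0,0,0,-1],[-0.0008,0,0,0,0,0,-1],[-0.0008,0,-0.015,0,0,0,-1],[-0.0008,0,-0.045,0,0,0,-1],[-0.0008,0,-0.08,0,0,0,-1],[-0.0008,0,-0.11,0,0,0,-1]]

```text
time_s: 36.3
ee_pos: [0.4375, 0.1519, 0.1659]
eef_rot: [3.141, 0.0, -3.059]
force: [-0.0, 0.0, 0.2]
grip_width: 0.0925
grip_force: 0.0
```

Call:
arm_command:
  plan:
    - [[0,0,0,0,0,0,-1],[0,0,0,0,0,0,-1],[0,0,0,0,0,0,-1],[0,0,0,0,0,0,-1],[0,0,0,0,0,0,-1]]

```text
time_s: 36.8
ee_pos: [0.4373, 0.1519, 0.1636]
eef_rot: [-3.141, -0.001, -3.059]
force: [-0.4, -0.3, 0.6]
grip_width: 0.094
grip_force: 0.0
```

```bash
python3 s.py; python3 -c "
from station import ctrl;print(ctrl.hand_in())"
```

```text
36.8 [437.31 151.89 163.56] [-3.1414e+00 -1.4000e-03 -3.0594e+00] F [-0.42 -0.28  0.62] M [ 0.126 -0.129  0.034] 0.09404854923724229 0.0 -1.397882784339473
the job is handed in; nothing more can be done
None
```

I pulled the screw to its stop, turned it out about 3.25 rad and let it go, drew the tray about 70 mm to its stop and released it, then handed the job in at 36.8 s; no verdict came back, and with the camera calls used up I could not look at the screw or tray at the end.

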